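# Weigh the tall cast bracket on the spring scale

### The arm

A 6-joint arm with a two-finger parallel gripper is mounted at the origin on a cart in front of the work surface, level with it; the furniture and walls round the work are solid. World frame = base frame: x ahead of the robot, y to its left, z up, the work surface at z = 0. Lengths are in m, angles in rad, forces in N, time in s.
With the tool pointing down it reaches from about 0.2 to 0.875 m from the base axis. Payload 3.4 kg.
Tool frame: the origin (TCP) lies at the very end of the fingers, on their centre line; the grasp point (between the pads) lies 19 mm behind it; z points along the fingers, y is the line along which they close (so a half turn about z gives the same grasp; the last joint's range is limited). The gripper opens to 94 mm and grips with 3 to 60 N. Pads are 16 mm wide; open, the fingers measure 119 mm over their backs; the gripper's body (75 mm by 177 mm) begins 78 mm behind the grasp point.
Start: joints at [1.176, 0.276, 1.505, -0, 1.361, -0.121], TCP at [0.155, 0.554, 0.205] pointing down, gripper open.
Joint ranges: [-2.89, 2.89], [-0.75, 2.08], [0.22, 2.7], [-1.18, 4.32], [0.11, 2.71], [-2.7, 2.7]. Speed limits (rad/s): [2.57, 2.57, 3.14, 3.14, 3.14, 3.14].

### API

Orientations are given as [roll, pitch, yaw] about the fixed x, y, z axes, in that order (R = Rz(yaw) Ry(pitch) Rx(roll)).
In Python, from cell import get_state, snapshot, camera_params, sign_off gives the robot as it stands. The module is installed in compiled form; this text tells all that it offers.
- The arm moves only by the shell command python3 -m crank 'ROWS' [FORCE]. ROWS is JSON, a list that holds one entry, the list of rows, each a list of 5 numbers: the opening, from 0 (shut) to 1 (fully open), then the shift along the tool's x, y, z in mm, then the turn about the tool's z in degrees. In form: [[[gripper, tx, ty, tz, turn], ...]]. A call has exactly 10 rows; each row is the pose to reach, as a shift and turn from the pose commanded when the call began, along the tool's axes at that moment; what a row does not reach only later rows make up. A row lasts 1/12 s, in which the tool goes at most 41.7 mm and 7.16 degrees, less where a joint would pass 70% of its speed; a pose out of reach is approached as far as the arm can. A call with a gripper value outside its range is refused whole. The fingers move at their own pace and stop on an object; FORCE is the grip in N (left out, the last holds). Time passes only in rows, so rows that repeat a pose let the fingers close, or fill a call up. It gives the time, the measured TCP pose, the force, the opening and the grip force at its end, in the units of the state.
- get_state(): the state, without advancing time (a new reading comes with each control period).
- snapshot(name): name is "scene" or "top" or "wrist"; returns (picture, depth): 400x640x3 uint8, red, green, blue; 400x640 float32, m along the optical axis (not along the pixel's ray), 0 where there is no reading.
- camera_params(name): a dict with "vertical_fov" (degrees; the focal length in pixels is half the picture's height over the tangent of half this angle, whatever the lens; pixels are square), "cx", "cy" (the principal point, pixels), "k1" (the pictures are not rectified: a ray, as slopes to the right and down, at radius r is drawn at 1 + k1 r^2 times it, then the intrinsics apply), "rvec" (rotation vector, rad) and "tvec" (3), from world to camera coordinates, as OpenCV has them. Camera axes: x right, y down, z forward; pixel columns grow to the right and rows downward; lengths in m; the calibration is good to about 2 mm. A picture is of the moment at which its call begins: read the wrist's pose just before it. camera_params takes no time and is no camera call; for the wrist camera it gives the pose at the moment of the call.
- sign_off(): hands the job in; it is judged then, once.
The state is a dict: "time": time; "joint_positions": joint angles; "joint_velocities": joint speeds; "joint_torque": joint torques, N m; "tool_pos": TCP position; "eef_rot": TCP orientation; "wrist_force": force on the tool from outside, world axes, zero at the start; "wrist_torque": the same for the moment, N m; "gripper_width": finger opening in m; "grip_force": force on a finger pad.
Only numpy, scipy, OpenCV 4.12 (cv2) and the standard library are available. Lean on these libraries where they do the work, as an engineer would, in place of code of your own. Each camera call takes 0.05 s, during which the arm holds its last target. There are 200 camera calls.

### The job

Hang the taller of the two cast brackets by its eye on the hook of the spring scale, gently, without driving the hook down to its stop. Let go of it and wait until it hangs upright and still, so that the dial can be read. Leave everything else on the table where it is.

Things in the scene. Friction and masses are not known exactly. Their poses are not given: they have to be found in the camera images.
- tall_bracket: Part to weigh: bare aluminium casting, 185 mm tall, 0.25 to 0.46 kg, standing loose. Origin under its centre, z up. Foot 64 (x) x 80 (y) x 12 mm; web 12 (x) x 70 (y) mm to z = 75. Above it the eye: a window through along x, 50 mm wide, z = 75 to a roof-shaped top (125 at the sides, peak 139), frame 10 mm wide, 12 mm thick. On top a grip lug, z = 150 to 185. The same after a half turn about z.
- tall_bracket_eye (a point): Peak of the eye's roof, the underside that rests on the hook: in the bracket's middle, 139 mm above its underside. Axes as the bracket's.
- tall_bracket_lug (a point): Point to grasp in the grip lug: 169 mm above the bracket's underside, 30 mm straight above the eye's peak, 16 mm below the lug's top. Axes as the bracket's; pinch it along x (12 mm thick) or along y (24 mm).
- short_bracket: A bystander: a second bracket of the same form whose web is 45 mm shorter, 140 mm tall in all. Origin at the centre of its underside.
- scale: Spring scale's stand, fixed to the table; front to -x. Origin: underside, below the dial's face. Base 150 x 150 x 16 mm (x = -60 to 90), column 46 mm wide (x = 30 to 60) to z = 266, round dial head of radius 52 centred at z = 312 (x = 22 to 60), its needle turns clockwise with load. A hook arm of 10 mm round steel bar reaches out to x = -162 from a carriage on the column.
- hook_seat (a point): Top of the bar in the hook's seat, where the eye shall rest: 130 mm in front (-x) of the scale's origin, 227 mm above the table unloaded; sinks with the load. The seat is level, 24 mm long in x; behind it the bar slopes up 12 mm to the level arm, before it up to the tip. Axes as the scale's. Nothing stands above the arm within 100 mm behind the seat.
- hook_tip (a point): Top of the upturned tip of the hook, 32 mm in front (-x) of the seat and 26 mm above it. The eye's roof must pass over this tip from the front (towards +x of the scale) and then come down behind it.
- scale_hook (a joint): How far the hook has gone down with the load, m: 0 unloaded, 0.065 at its stop. Spring 120 N/m with slight preload (0.12 N), so the bracket brings it down 0.019 to 0.037; after release it bobs for a second or two.
- wash_bottle: Bystander: white bottle with a cap, 60 mm wide, 136 mm tall, origin at its underside.
- tape: Bystander: roll of packing tape lying flat, 93 mm across, 48 mm tall, origin at its underside.
- air_blower: Bystander: rubber air blower bulb standing up, 62 mm wide, 133 mm tall, origin at its underside.
There are look-alikes about, which are no part of the job. What is shaped like the tall_bracket but purple is not meant.

How it is judged:
By the outcome, as a careful person would: the job done as asked, in the order asked, and still so for the second after the job is handed in, with the robot touching nothing.
It also fails if it takes over 53 s, if anything falls off the work surface, if the arm or the gripper's body presses on something with over 40 N, if the wrist force passes 120 N, or if a joint passes its speed limit or range.

## Working session

There is one attempt and no reset: what is moved stays moved. The work goes in short steps, Python scripts to look and compute and a shell command to move; the robot and the scene stay as the last step left them, time stands still between calls to the robot, and variables do not carry over. Pictures are saved under pics/ and viewed, at most 10 in all, crops included, and the job is handed in when it is done.

```bash
mkdir -p pics; cat > h.py <<'E'
import numpy as np, cv2
from cell import *
from scipy.spatial.transform import Rotation as R
def cam(n):
    p=camera_params(n); f=200/np.tan(np.radians(p['vertical_fov']/2))
    K=np.array([[f,0,p['cx']],[0,f,p['cy']],[0,0,1]]); d=np.array([p['k1'],0,0,0,0.])
    M=cv2.Rodrigues(np.array(p['rvec'],float))[0]; return K,d,M,np.array(p['tvec'],float).ravel()
def rays(c,uv):
    K,d,M,t=c; n=cv2.undistortPoints(np.array(uv,float).reshape(-1,1,2),K,d).reshape(-1,2)
    return -M.T@t,(np.c_[n,np.ones(len(n))])@M   # origin, dirs (depth 1)
def onplane(c,uv,z):
    o,r=rays(c,uv); return o+r*((z-o[2])/r[:,2])[:,None]
def cloud(c,dep,mask):
    v,u=np.nonzero(mask&(dep>0)); o,r=rays(c,np.c_[u,v]); return o+r*dep[v,u][:,None],np.c_[u,v]
def proj(c,P):
    K,d,M,t=c; return cv2.projectPoints(np.array(P,float).reshape(-1,1,3),cv2.Rodrigues(M)[0],t,K,d)[0].reshape(-1,2)
E
python3 - <<'E'
from h import *
s=get_state();print({k:np.round(v,3) for k,v in s.items()})
for n in("scene","top"):
    c=cam(n);print(n,-c[2].T@c[3],c[2][2],c[0][0,0])
    p,d=snapshot(n);np.savez(n+".npz",p=p,d=d);cv2.imwrite(f"pics/{n}.png",p[:,:,::-1])
E
```

```text
{'time': np.float64(0.0), 'joint_positions': array([ 1.176,  0.277,  1.506, -0.   ,  1.361, -0.121]), 'joint_velocities': array([-0.001, -0.002,  0.002,  0.001,  0.001, -0.001]), 'joint_torque': array([ 0.0000e+00, -4.0460e+01, -2.3724e+01,  7.0000e-02,  3.4000e-02,
       -0.0000e+00]), 'tool_pos': array([0.155, 0.553, 0.205]), 'eef_rot': array([-3.14 , -0.   ,  2.868]), 'wrist_force': array([-0.357,  0.021, -0.386]), 'wrist_torque': array([ 0.03 ,  0.005, -0.021]), 'grip_force': np.float64(0.0), 'gripper_width': np.float64(0.094)}
scene [-0.04198065 -1.23829983  0.68056446] [ 0.43698213  0.81956351 -0.37062417] 379.1559941932643
top [ 0.29184742 -0.11896548  1.80563165] [ 0.1435634   0.00451385 -0.98963083] 435.8370810257107
```

View pics/scene.png

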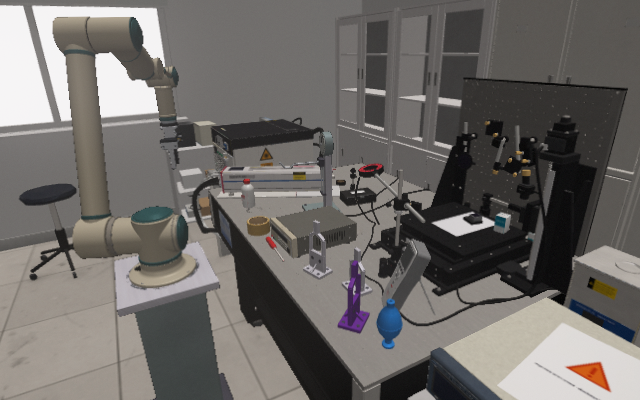

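View pics/top.png

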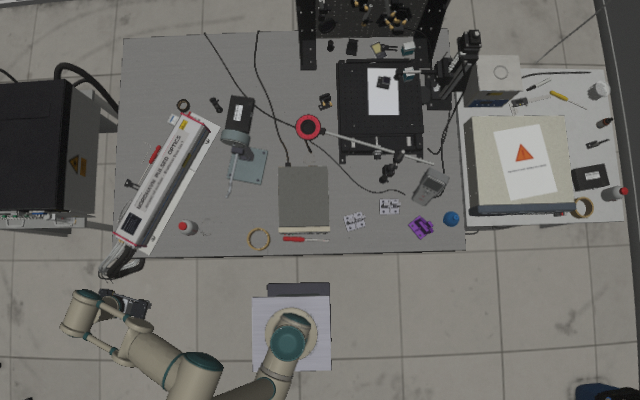

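The scene shows aluminium brackets at scene (317,250) and (358,272) and a purple look-alike at (354,300). In the top view these are (355,222), (390,207) and (421,228). The scale is at top (237,150), with its hook at about (229,190). Next I measure the heights.

```bash
python3 - <<'E'
from h import *
T=np.load("top.npz");S=np.load("scene.npz");ct=cam("top");cs=cam("scene")
for nm,u0,u1,v0,v1 in(("A",340,372,208,236),("B",374,406,195,219),("scale",205,275,90,202)):
    m=np.zeros((400,640),bool);m[v0:v1,u0:u1]=1
    P,uv=cloud(ct,T['d'],m); k=P[:,2]>.1
    print(nm,"z99",P[:,2].max(),"n",k.sum(),"high mean",P[P[:,2]>P[:,2].max()-.02].mean(0) )
    for lo,hi in((.006,.03),(.1,.15),(.15,.2),(.2,.26),(.3,.4)):
        q=P[(P[:,2]>lo)&(P[:,2]<hi)]
        if len(q)>3: 
            r=cv2.minAreaRect((q[:,:2]*1000).astype(np.float32)); print(lo,hi,len(q),np.round(q.min(0),3),np.round(q.max(0),3),np.round(r[0]),np.round(r[1]),round(r[2],1))
a=cv2.resize(T['p'][180:245,330:450],None,fx=5,fy=5,interpolation=cv2.INTER_CUBIC)
b=cv2.resize(S['p'][210:340,290:410],None,fx=5,fy=5,interpolation=cv2.INTER_CUBIC)[:, :]
c=np.zeros((600,800,3),np.uint8); 
b=cv2.resize(S['p'][210:340,290:410],(369,400)); a=cv2.resize(T['p'][185:240,335:440],(400,210)); e=cv2.resize(T['p'][85:205,200:280],(400,600)) 
c[:400,:369]=b; c[400:,:369]=cv2.resize(a,(369,200)); c[:,400:]=e
cv2.imwrite("pics/c1.png",c[:,:,::-1])
E
```

```text
A z99 0.18724478902954655 n 65 high mean [ 0.44840078 -0.27012169  0.18148319]
0.006 0.03 229 [ 0.389 -0.338  0.006] [ 0.502 -0.211  0.027] [ 446. -275.] [125. 112.] 88.4
0.1 0.15 39 [ 0.435 -0.304  0.112] [ 0.463 -0.238  0.146] [ 449. -270.] [12. 68.] 15.7
0.15 0.2 26 [ 0.441 -0.28   0.15 ] [ 0.455 -0.252  0.187] [ 447. -266.] [11. 30.] 15.5
B z99 0.14695156912625795 n 29 high mean [ 0.50597658 -0.41739178  0.13934818]
0.006 0.03 211 [ 0.46  -0.488  0.006] [ 0.554 -0.355  0.029] [ 506. -421.] [131.  93.] 87.6
0.1 0.15 29 [ 0.501 -0.429  0.102] [ 0.511 -0.406  0.147] [ 505. -417.] [22. 10.] 87.5
scale z99 0.36891572288345587 n 727 high mean [0.72362277 0.16446434 0.35795495]
0.006 0.03 1419 [0.54  0.055 0.006] [1.034 0.358 0.03 ] [787. 207.] [304. 493.] 89.9
0.1 0.15 83 [0.696 0.142 0.1  ] [0.957 0.329 0.149] [810. 251.] [298. 100.] 33.4
0.15 0.2 30 [0.698 0.142 0.152] [0.735 0.184 0.198] [711. 157.] [22. 52.] 34.8
0.2 0.26 185 [0.526 0.146 0.202] [0.715 0.21  0.257] [624. 192.] [ 40. 200.] 74.7
0.3 0.4 391 [0.697 0.115 0.3  ] [0.751 0.217 0.369] [722. 167.] [101.  45.] 76.2
```

View pics/c1.png

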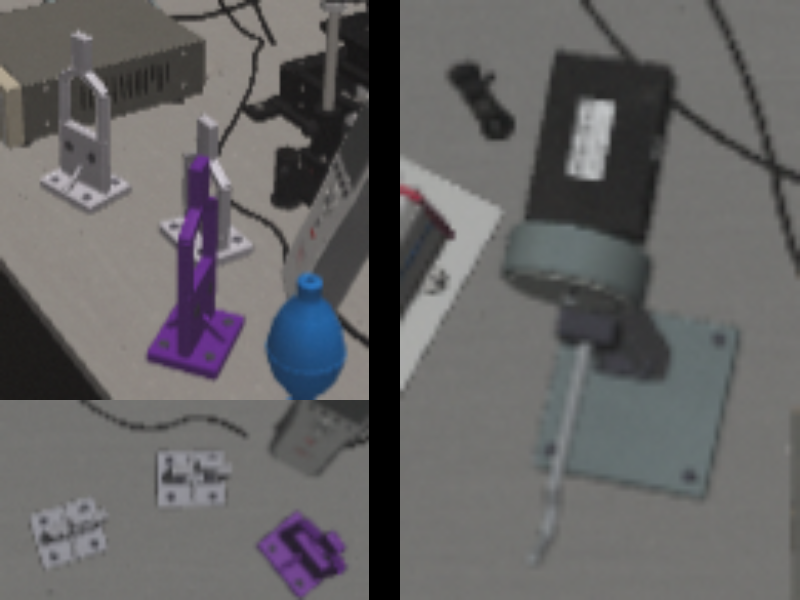

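Two candidates fit the form: A at top (355,222) / scene (317,250) has its top at z = 0.187. B at top (390,207) / scene (358,272) reaches only 0.147. A matches the 185 mm bracket. The crop shows A bare and visibly taller; the third one is purple and is ruled out. Next I measure the scale's axis and the refined bracket pose, then move.

```bash
python3 - <<'E'
from h import *
T=np.load("top.npz");ct=cam("top")
m=np.zeros((400,640),bool);m[140:202,220:250]=1
P,uv=cloud(ct,T['d'],m)
k=(P[:,2]>.2)&(P[:,2]<.27)&(P[:,0]<.70); P=P[k];uv=uv[k]
# per image row: mean col, z, xyz
for v in np.unique(uv[:,1]):
    q=uv[:,1]==v; print(v,uv[q,0].mean().round(1),q.sum(),P[q].mean(0).round(3))
# base plate
m[:]=0;m[145:187,224:272]=1
B,ub=cloud(ct,T['d'],m);k=(B[:,2]>.009)&(B[:,2]<.024)
im=np.zeros((400,640),np.uint8);im[ub[k][:,1],ub[k][:,0]]=255
n,l,st,_=cv2.connectedComponentsWithStats(im);i=1+st[1:,4].argmax()
vv,uu=np.nonzero(l==i);W=onplane(ct,np.c_[uu,vv],.016)
print(cv2.minAreaRect((W[:,:2]*1000).astype(np.float32)),len(W))
# head
m[:]=0;m[85:160,205:275]=1
B,_=cloud(ct,T['d'],m);B=B[(B[:,2]>.30)]
print(cv2.minAreaRect((B[:,:2]*1000).astype(np.float32)))
E
```

```text
150 237.5 6 [0.699 0.168 0.253]
151 237.0 13 [0.696 0.17  0.248]
152 237.5 12 [0.693 0.169 0.246]
153 238.0 11 [0.69  0.168 0.241]
154 239.0 9 [0.688 0.165 0.235]
155 239.2 6 [0.686 0.166 0.228]
156 236.5 2 [0.68  0.174 0.237]
157 235.5 2 [0.676 0.178 0.238]
158 235.5 2 [0.673 0.178 0.234]
159 235.5 2 [0.669 0.178 0.238]
160 235.5 2 [0.665 0.178 0.235]
161 235.0 3 [0.661 0.18  0.236]
162 234.5 2 [0.657 0.182 0.237]
163 234.5 2 [0.655 0.183 0.231]
164 234.0 3 [0.65  0.184 0.236]
165 234.0 3 [0.647 0.184 0.234]
166 233.5 2 [0.643 0.185 0.236]
167 233.5 2 [0.639 0.185 0.237]
168 233.5 2 [0.636 0.186 0.234]
169 233.0 3 [0.631 0.187 0.236]
170 232.5 2 [0.628 0.189 0.235]
171 232.5 2 [0.624 0.189 0.234]
172 232.5 2 [0.62  0.188 0.239]
173 232.0 3 [0.617 0.191 0.236]
174 232.0 3 [0.613 0.191 0.237]
175 231.5 2 [0.609 0.193 0.235]
176 231.5 2 [0.605 0.192 0.238]
177 231.5 2 [0.601 0.192 0.241]
178 231.5 2 [0.599 0.194 0.231]
179 231.0 1 [0.593 0.193 0.242]
180 230.5 2 [0.59  0.196 0.238]
181 230.5 2 [0.586 0.196 0.238]
182 230.0 1 [0.582 0.197 0.24 ]
183 230.5 2 [0.58  0.197 0.231]
184 230.5 2 [0.577 0.198 0.229]
185 230.0 1 [0.572 0.199 0.234]
186 230.0 1 [0.569 0.2   0.228]
187 229.5 2 [0.566 0.202 0.225]
188 229.5 2 [0.562 0.202 0.225]
189 229.5 2 [0.558 0.201 0.228]
190 229.5 2 [0.556 0.203 0.22 ]
191 228.5 2 [0.552 0.207 0.221]
192 228.5 2 [0.547 0.205 0.227]
193 228.0 3 [0.543 0.207 0.229]
194 227.5 2 [0.538 0.206 0.24 ]
195 227.0 3 [0.533 0.206 0.25 ]
196 227.0 3 [0.529 0.206 0.249]
197 226.5 2 [0.526 0.208 0.247]
((695.7266235351562, 157.04269409179688), (125.59264373779297, 146.1544952392578), 77.79236602783203) 694
((721.5838623046875, 166.57858276367188), (101.49878692626953, 44.530277252197266), 76.23898315429688)
```

```bash
python3 -m crank '[[[1,0,0,-40,0],[1,0,0,-80,0],[1,0,0,-120,0],[1,0,0,-150,0],[1,0,0,-150,0],[1,0,0,-150,0],[1,0,0,-150,0],[1,0,0,-150,0],[1,0,0,-150,0],[1,0,0,-150,0]]]' 30
```

```text
time: 0.93
tool_pos: [0.1553, 0.5531, 0.3539]
eef_rot: [-3.139, -0.0, 2.868]
wrist_force: [-0.0, 0.6, -1.1]
gripper_width: 0.094
grip_force: 0.0
```

Bracket A is at about (0.447, -0.267) with yaw about 15.7°. The scale yaw is about -13°, and the seat is at about (0.557, 0.203), z 0.227, which agrees with the tip and seat sizes given. Next I move above the bracket.

```bash
python3 -m crank '[[[1,-24,-34,0,0],[1,-48,-68,0,0],[1,-72,-102,0,0],[1,-96,-136,0,0],[1,-120,-170,0,0],[1,-144,-204,0,0],[1,-168,-238,0,0],[1,-192,-272,0,0],[1,-216,-306,0,0],[1,-240,-340,0,0]]]'
python3 -m crank '[[[1,-24,-34,0,0],[1,-48,-68,0,0],[1,-72,-102,0,0],[1,-96,-136,0,0],[1,-120,-170,0,0],[1,-144,-204,0,0],[1,-168,-238,0,0],[1,-192,-272,0,0],[1,-216,-306,0,0],[1,-240,-340,0,0]]]'
python3 -m crank '[[[1,-12,-15,0,-5],[1,-23,-31,0,-10],[1,-23,-31,0,-15],[1,-23,-31,0,-20],[1,-23,-31,0,-25],[1,-23,-31,0,-30],[1,-23,-31,0,-31],[1,-23,-31,0,-31],[1,-23,-31,0,-31],[1,-23,-31,0,-31]]]'
python3 - <<'E'
from h import *
s=get_state();print({k:np.round(s[k],3) for k in("time","joint_positions","tool_pos","eef_rot")})
c=cam("wrist");p,d=snapshot("wrist");np.savez("w1.npz",p=p,d=d,K=c[0],D=c[1],M=c[2],t=c[3]);cv2.imwrite("pics/w1.png",p[:,:,::-1])
print(-c[2].T@c[3],c[2][2]); print(proj(c,[.447,-.267,.185]))
E
```

```text
time: 1.77
tool_pos: [0.2942, 0.1595, 0.3551]
eef_rot: [3.142, 0.0, 2.869]
wrist_force: [0.6, 0.4, -0.1]
gripper_width: 0.0937
grip_force: 0.0
time: 2.6
tool_pos: [0.4337, -0.2329, 0.3548]
eef_rot: [3.141, -0.001, 2.867]
wrist_force: [-0.3, 0.2, -0.2]
gripper_width: 0.0941
grip_force: 0.0
time: 3.43
tool_pos: [0.4475, -0.2668, 0.3553]
eef_rot: [3.141, -0.0, -2.875]
wrist_force: [-0.0, -0.9, 0.6]
gripper_width: 0.0942
grip_force: 0.0
{'time': np.float64(3.433), 'joint_positions': array([-0.671,  0.145,  1.316,  0.   ,  1.68 , -2.508]), 'tool_pos': array([ 0.447, -0.267,  0.355]), 'eef_rot': array([ 3.141, -0.   , -2.875])}
[ 0.37420946 -0.2876145   0.53418294] [ 0.25247784  0.06994474 -0.96507133]
[[320.13194705 186.5947323 ]]
```

View pics/w1.png

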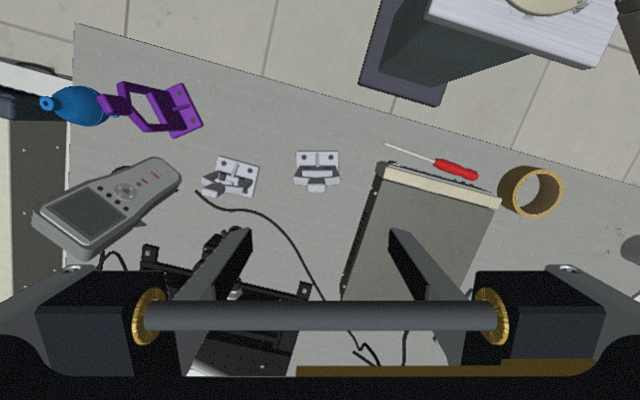

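The bracket is centred at (317,172) with its lug at about (317,187), square to the fingers. The short bracket is at (232,178) and the purple one at (155,108). Next I measure the lug top.

```bash
python3 - <<'E'
from h import *
w=np.load("w1.npz");c=(w['K'],w['D'],w['M'],w['t'])
m=np.zeros((400,640),bool);m[145:200,290:345]=1
P,uv=cloud(c,w['d'],m)
for lo,hi in((.177,.2),(.15,.176),(.115,.149),(.006,.02)):
    k=(P[:,2]>lo)&(P[:,2]<hi)
    if k.sum()>3:
        q=P[k];print(lo,k.sum(),q.mean(0).round(4),uv[k].min(0),uv[k].max(0),cv2.minAreaRect((q[:,:2]*1000).astype(np.float32)))
E
```

```text
0.177 175 [ 0.4499 -0.2723  0.1838] [307 183] [324 192] ((450.5054016113281, -272.23358154296875), (11.441596031188965, 21.961963653564453), 15.297723770141602)
0.15 66 [ 0.4453 -0.2735  0.1625] [307 179] [324 183] ((445.8886413574219, -273.58062744140625), (2.3435006141662598, 22.986404418945312), 16.901487350463867)
0.115 300 [ 0.4494 -0.2723  0.1363] [293 175] [339 185] ((450.91497802734375, -272.20538330078125), (12.219054222106934, 68.3470230102539), 15.336862564086914)
0.006 629 [ 0.4326 -0.2769  0.0117] [296 151] [338 170] ((436.93792724609375, -275.597900390625), (35.22159194946289, 79.24009704589844), 15.405943870544434)
```

```bash
python3 -m crank '[[[1,-2,-6,20,0],[1,-2,-6,50,0],[1,-2,-6,80,0],[1,-2,-6,110,0],[1,-2,-6,140,0],[1,-2,-6,165,0],[1,-2,-6,185,0],[1,-2,-6,197,0],[1,-2,-6,203,0],[1,-2,-6,203,0]]]'
python3 -m crank '[[[0.3,0,0,0,0],[0.3,0,0,0,0],[0.3,0,0,0,0],[0.3,0,0,0,0],[0.2,0,0,0,0],[0.1,0,0,0,0],[0.1,0,0,0,0],[0.1,0,0,0,0],[0.1,0,0,0,0],[0.1,0,0,0,0]]]' 35
```

```text
time: 4.32
tool_pos: [0.4503, -0.2716, 0.1512]
eef_rot: [3.139, -0.002, -2.875]
wrist_force: [0.2, 0.1, 0.4]
gripper_width: 0.0939
grip_force: 0.0
time: 5.15
tool_pos: [0.451, -0.2722, 0.1524]
eef_rot: [3.141, 0.0, -2.874]
wrist_force: [0.2, 0.8, -0.5]
gripper_width: 0.0308
grip_force: 0.0
```

```bash
python3 -m crank '[[[0.1,0,0,0,0],[0.1,0,0,0,0],[0.1,0,0,0,0],[0.1,0,0,0,0],[0.1,0,0,0,0],[0.1,0,0,0,0],[0.1,0,0,0,0],[0.1,0,0,0,0],[0.1,0,0,0,0],[0.1,0,0,0,0]]]' 35
python3 -m crank '[[[0.1,0,0,-5,0],[0.1,0,0,-15,0],[0.1,0,0,-35,0],[0.1,0,0,-60,0],[0.1,0,0,-85,0],[0.1,0,0,-110,0],[0.1,0,0,-130,0],[0.1,0,0,-145,0],[0.1,0,0,-150,0],[0.1,0,0,-150,0]]]'
python3 -m crank '[[[0.1,0,0,0,0],[0.1,0,0,0,0],[0.1,0,0,0,0],[0.1,0,0,0,0],[0.1,0,0,0,0],[0.1,0,0,0,0],[0.1,0,0,0,0],[0.1,0,0,0,0],[0.1,0,0,0,0],[0.1,0,0,0,0]]]'
```

```text
time: 5.98
tool_pos: [0.4509, -0.272, 0.1523]
eef_rot: [3.141, -0.0, -2.874]
wrist_force: [0.9, 0.9, -1.1]
gripper_width: 0.0241
grip_force: 35.0
time: 6.82
tool_pos: [0.4517, -0.2728, 0.3044]
eef_rot: [-3.138, 0.002, -2.874]
wrist_force: [0.9, 0.3, -2.5]
gripper_width: 0.0234
grip_force: 35.0
time: 7.65
tool_pos: [0.451, -0.2722, 0.3025]
eef_rot: [3.142, 0.0, -2.874]
wrist_force: [0.0, -0.6, -2.3]
gripper_width: 0.0237
grip_force: 35.0
```

```bash
python3 -m crank '[[[0.1,-3,10,-8,0],[0.1,-9,30,-16,0],[0.1,-17,60,-20,0],[0.1,-26,92,-20,0],[0.1,-35,124,-20,0],[0.1,-44,155,-20,0],[0.1,-52,185,-20,0],[0.1,-59,210,-20,0],[0.1,-65,230,-20,0],[0.1,-68,240,-20,0]]]'
python3 -m crank '[[[0.1,-3,10,0,2],[0.1,-9,30,0,5],[0.1,-17,60,0,9],[0.1,-26,92,0,14],[0.1,-35,124,0,18],[0.1,-44,155,0,22],[0.1,-52,185,0,25],[0.1,-59,210,0,27],[0.1,-65,230,0,28],[0.1,-68,240,0,28]]]'
python3 - <<'E'
from h import *
s=get_state();print({k:np.round(s[k],3) for k in("time","joint_positions","tool_pos","eef_rot","wrist_force")})
for n in("wrist","scene"):
    c=cam(n);p,d=snapshot(n);np.savez(n+"2.npz",p=p,d=d,K=c[0],D=c[1],M=c[2],t=c[3])
    if n=="wrist": a=p; print(proj(c,[[.557,.2025,.227],[.526,.21,.253]]))
    else: b=cv2.resize(p[120:280,250:410],(480,480)); 
cv2.imwrite("pics/w2.png",a[:,:,::-1]);cv2.imwrite("pics/s2.png",b[:,:,::-1])
E
```

```text
time: 8.48
tool_pos: [0.4527, -0.0196, 0.3234]
eef_rot: [3.14, 0.002, -2.872]
wrist_force: [-0.4, 0.4, -2.9]
gripper_width: 0.0237
grip_force: 35.0
time: 9.32
tool_pos: [0.4554, 0.2291, 0.3227]
eef_rot: [3.14, 0.0, 2.922]
wrist_force: [-0.8, -0.2, -2.3]
gripper_width: 0.0237
grip_force: 35.0
{'time': np.float64(9.317), 'joint_positions': array([ 3.290e-01,  1.310e-01,  1.411e+00,  1.000e-03,  1.599e+00,
       -1.023e+00]), 'tool_pos': array([0.455, 0.229, 0.323]), 'eef_rot': array([3.14 , 0.   , 2.922]), 'wrist_force': array([-0.829, -0.159, -2.253])}
[[316.63663427 292.54726273]
 [316.88974441 279.58707271]]
```

View pics/w2.png

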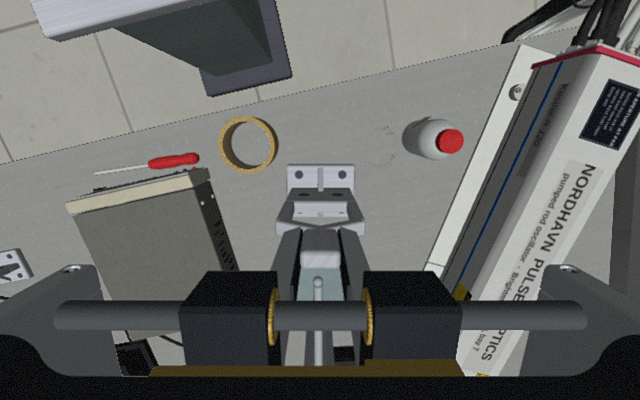

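View pics/s2.png

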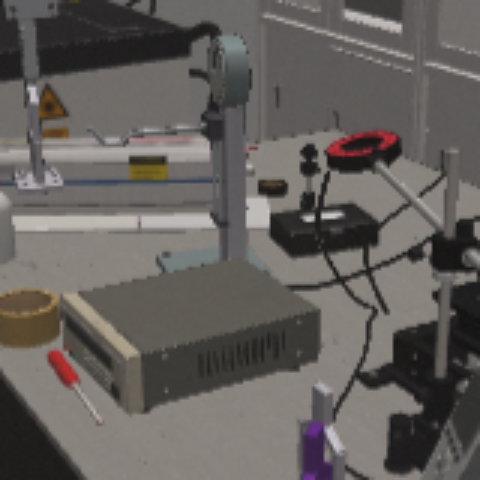

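The wrist picture shows the bracket square in the grip with its lug at (320,258). The hook tip is at (318,281), its arm runs straight down to (319,360), and the projected tip is at (317,280). The scene crop shows the bracket upright in front of the hook tip (crop (92,132)). I refine the hook line from these pictures.

```bash
python3 - <<'E'
from h import *
w=np.load("wrist2.npz");c=(w['K'],w['D'],w['M'],w['t'])
for n,r0,r1,z in(("tip",276,296,None),("arm",331,364,None)):
    m=np.zeros((400,640),bool);m[r0:r1,300:340]=1
    P,uv=cloud(c,w['d'],m);k=(P[:,2]>.205)&(P[:,2]<.27)
    P=P[k];uv=uv[k]
    for v in range(r0,r1,3):
        q=uv[:,1]==v
        if q.sum()>1: print(n,v,uv[q,0].min(),uv[q,0].max(),P[q].mean(0).round(4))
# bracket held: lug / foot
m=np.zeros((400,640),bool);m[160:270,275:366]=1
P,uv=cloud(c,w['d'],m)
for lo,hi in((.345,.37),(.28,.325),(.172,.19)):
    k=(P[:,2]>lo)&(P[:,2]<hi)
    if k.sum()>5:print(lo,k.sum(),P[k].mean(0).round(4),cv2.minAreaRect((P[k][:,:2]*1000).astype(np.float32)))
E
```

```text
tip 279 313 321 [0.5272 0.2098 0.2499]
tip 282 313 321 [0.5295 0.2093 0.2516]
tip 285 313 321 [0.5381 0.2073 0.2429]
tip 288 314 321 [0.5527 0.2044 0.2252]
tip 291 314 321 [0.5561 0.2037 0.2257]
tip 294 314 321 [0.5599 0.2028 0.2256]
arm 331 314 321 [0.5985 0.1943 0.2376]
arm 334 314 321 [0.6023 0.1934 0.2377]
arm 337 314 321 [0.6062 0.1925 0.2377]
arm 340 314 321 [0.6101 0.1916 0.2378]
arm 343 314 321 [0.6145 0.1907 0.2374]
arm 346 314 321 [0.6184 0.1898 0.2375]
arm 349 314 321 [0.6224 0.1889 0.2376]
arm 352 314 321 [0.6266 0.1879 0.2375]
arm 355 314 321 [0.6308 0.187  0.2374]
arm 358 314 322 [0.6355 0.1866 0.237 ]
arm 361 314 322 [0.6395 0.1856 0.2372]
0.345 1876 [0.4503 0.2296 0.3559] ((454.75091552734375, 228.62525939941406), (48.25204086303711, 18.191699981689453), 77.46212005615234)
0.28 1092 [0.4509 0.2295 0.3061] ((453.3857116699219, 228.74899291992188), (68.9048080444336, 14.520822525024414), 77.05976867675781)
0.172 1884 [0.4438 0.2314 0.1824] ((455.2735900878906, 228.79576110839844), (80.07778930664062, 63.536170959472656), 77.57659912109375)
```

```bash
python3 -m crank '[[[0.1,0,-2,8,0],[0.1,0,-2,20,0],[0.1,0,-2,32,0],[0.1,0,-2,39,0],[0.1,0,-2,41,0],[0.1,0,-2,41,0],[0.1,-5,-2,41,0],[0.1,-12,-2,41,0],[0.1,-20,-2,41,0],[0.1,-28,-2,41,0]]]'
python3 -m crank '[[[0.1,-9,0,0,0],[0.1,-19,0,0,0],[0.1,-29,0,0,0],[0.1,-39,0,0,0],[0.1,-49,0,0,0],[0.1,-58,0,0,0],[0.1,-66,0,0,0],[0.1,-73,0,0,0],[0.1,-77,0,0,0],[0.1,-79,0,0,0]]]'
python3 -m crank '[[[0.1,0,0,0,0],[0.1,0,0,0,0],[0.1,0,0,3,0],[0.1,0,0,8,0],[0.1,0,0,13,0],[0.1,0,0,18,0],[0.1,0,0,23,0],[0.1,0,0,26,0],[0.1,0,0,28,0],[0.1,0,0,28,0]]]'
python3 - <<'E'
from h import *
s=get_state();print({k:np.round(s[k],4) for k in("time","tool_pos","eef_rot","wrist_force")})
c=cam("scene");p,d=snapshot("scene");np.savez("scene3.npz",p=p,d=d)
w,dw=snapshot("wrist")
o=np.zeros((500,800,3),np.uint8);o[:,:400]=cv2.resize(p[130:210,260:324],(400,500),interpolation=cv2.INTER_CUBIC);o[:350,400:]=cv2.resize(w[150:380,200:440],(400,350))
cv2.imwrite("pics/s3.png",o[:,:,::-1])
E
```

```text
time: 10.25
tool_pos: [0.4837, 0.2184, 0.282]
eef_rot: [3.141, 0.002, 2.92]
wrist_force: [0.6, 0.4, -2.4]
gripper_width: 0.024
grip_force: 35.0
time: 11.08
tool_pos: [0.56, 0.2011, 0.2813]
eef_rot: [-3.142, -0.0, 2.92]
wrist_force: [-1.1, -0.7, -2.9]
gripper_width: 0.0239
grip_force: 35.0
time: 11.92
tool_pos: [0.5591, 0.2012, 0.2528]
eef_rot: [-3.141, -0.001, 2.92]
wrist_force: [0.4, 0.3, -2.2]
gripper_width: 0.0236
grip_force: 35.0
{'time': np.float64(11.9167), 'tool_pos': array([0.5591, 0.2012, 0.2528]), 'eef_rot': array([-3.1412e+00, -1.1000e-03,  2.9201e+00]), 'wrist_force': array([ 0.3651,  0.2771, -2.1785])}
```

View pics/s3.png

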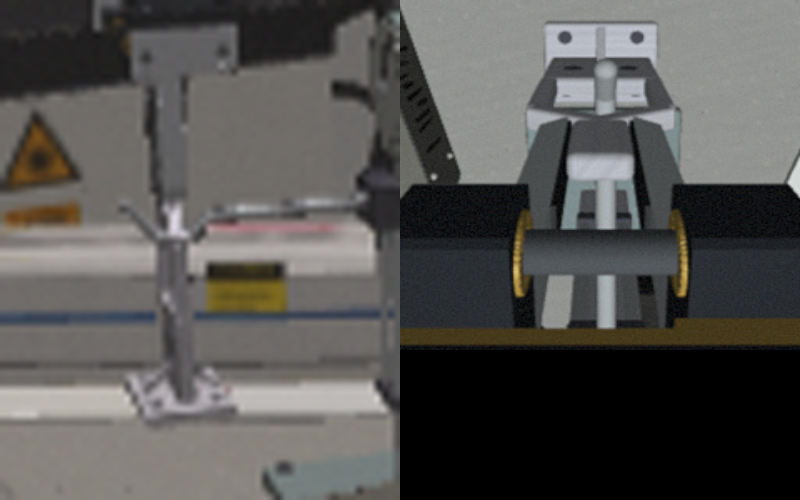

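The eye straddles the bar: the tip shows in front of the roof at composite (605,70), and in the side view the bracket is over the seat at (175,230). The weight is about 2.45 N, so the hook should sink about 19 mm. I lower 31 mm with a +2 mm shift in y.

```bash
python3 -m crank '[[[0.1,0,2,2,0],[0.1,0,2,5,0],[0.1,0,2,9,0],[0.1,0,2,13,0],[0.1,0,2,17,0],[0.1,0,2,21,0],[0.1,0,2,25,0],[0.1,0,2,28,0],[0.1,0,2,30,0],[0.1,0,2,31,0]]]'
python3 -m crank '[[[0.1,0,0,0,0],[0.1,0,0,0,0],[0.1,0,0,0,0],[0.1,0,0,0,0],[0.1,0,0,0,0],[0.1,0,0,0,0],[0.1,0,0,0,0],[0.1,0,0,0,0],[0.1,0,0,0,0],[0.1,0,0,0,0]]]'
python3 - <<'E'
from h import *
f=[]
for i in range(8): snapshot("top"); f.append(get_state()["wrist_force"])
print(np.mean(f,0),np.std(f,0),get_state()["tool_pos"])
c=cam("scene");p,d=snapshot("scene")
w,dw=snapshot("wrist")
o=np.zeros((500,800,3),np.uint8);o[:,:400]=cv2.resize(p[130:210,260:324],(400,500),interpolation=cv2.INTER_CUBIC);o[:350,400:]=cv2.resize(w[150:380,200:440],(400,350))
cv2.imwrite("pics/s4.png",o[:,:,::-1])
E
```

```text
time: 12.85
tool_pos: [0.5598, 0.2032, 0.2223]
eef_rot: [3.141, 0.0, 2.92]
wrist_force: [-0.2, 0.8, 0.8]
gripper_width: 0.0237
grip_force: 35.0
time: 13.68
tool_pos: [0.5599, 0.2032, 0.2225]
eef_rot: [3.141, 0.0, 2.92]
wrist_force: [-0.2, 0.8, -0.6]
gripper_width: 0.0241
grip_force: 35.0
[-0.14965834  0.47111339 -0.06929615] [0.34684852 0.70726538 0.4271812 ] [0.55984226 0.20323544 0.22249849]
```

View pics/s4.png

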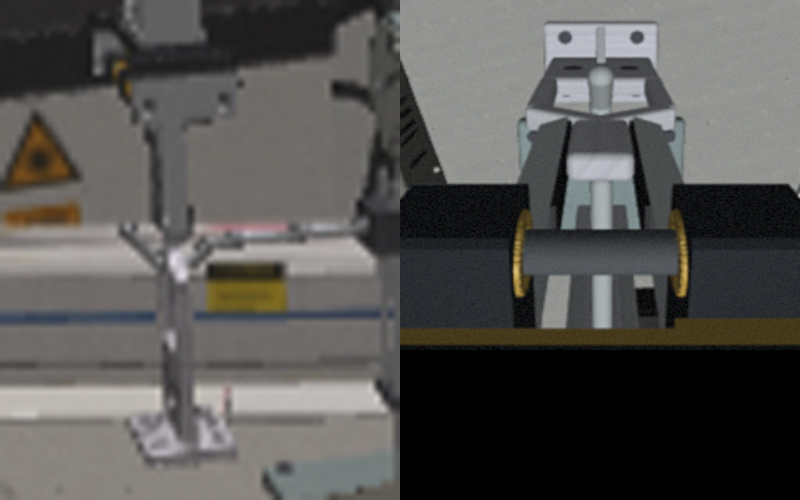

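The hook has sunk by about 19 mm: the bar at composite (170,255) is lower than before, and the wrist force is near zero. The bracket is upright and centred on the bar, so I release and back off upward.

```bash
python3 -m crank '[[[0.35,0,0,0,0],[0.4,0,0,0,0],[0.5,0,0,0,0],[0.6,0,0,0,0],[0.7,0,0,0,0],[0.7,0,0,0,0],[0.7,0,0,0,0],[0.7,0,0,0,0],[0.7,0,0,0,0],[0.7,0,0,0,0]]]'
python3 -m crank '[[[0.7,0,0,-3,0],[0.7,0,0,-10,0],[0.7,0,0,-20,0],[0.7,0,0,-35,0],[0.7,0,0,-52,0],[0.7,0,0,-70,0],[0.7,0,0,-88,0],[0.7,0,0,-105,0],[0.7,0,0,-115,0],[0.7,0,0,-120,0]]]'
for i in 1 2 3 4; do python3 -m crank '[[[0.7,0,0,0,0],[0.7,0,0,0,0],[0.7,0,0,0,0],[0.7,0,0,0,0],[0.7,0,0,0,0],[0.7,0,0,0,0],[0.7,0,0,0,0],[0.7,0,0,0,0],[0.7,0,0,0,0],[0.7,0,0,0,0]]]' | head -1; done
python3 - <<'E'
from h import *
c=cam("scene");p,d=snapshot("scene");w,dw=snapshot("wrist")
for i in range(5):
    p2,_=snapshot("scene"); w2,_=snapshot("wrist"); print(np.abs(w2.astype(float)-w).mean(),np.abs(p2.astype(float)-p)[130:230,260:324].mean())
o=np.zeros((500,800,3),np.uint8);o[:,:400]=cv2.resize(p[130:210,260:324],(400,500),interpolation=cv2.INTER_CUBIC);o[:350,400:]=cv2.resize(w[100:380,200:440],(400,350))
cv2.imwrite("pics/s5.png",o[:,:,::-1])
E
```

```text
time: 15.02
tool_pos: [0.5598, 0.2032, 0.2225]
eef_rot: [3.142, 0.0, 2.92]
wrist_force: [-0.5, -0.7, 0.4]
gripper_width: 0.0658
grip_force: 0.0
time: 15.85
tool_pos: [0.5605, 0.2034, 0.3451]
eef_rot: [3.14, 0.004, 2.92]
wrist_force: [0.1, -0.5, 0.5]
gripper_width: 0.0658
grip_force: 0.0
time: 16.68
time: 17.52
time: 18.35
time: 19.18
3.4615299479166666 0.92953125
3.4687174479166667 0.925625
3.466649739583333 0.9327604166666666
3.4692864583333334 0.934375
3.4713190104166665 0.9315625
```

View pics/s5.png

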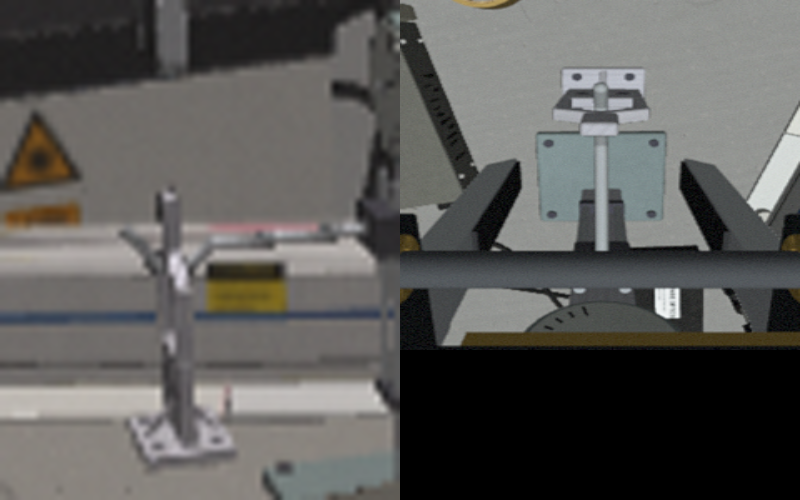

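The bracket hangs upright on the seat (side view, 175,250). Frame differences stay at noise level, so it is still, and the gripper is 90 mm clear above it. I hand the job in.

```bash
python3 -c "from cell import sign_off; print(sign_off())"
```

```text
the job is handed in; nothing more can be done
None
```

The taller aluminium bracket hangs released, upright and still on the scale's hook, which sank about 19 mm of its 65 mm travel; the arm touched nothing else, and the job was handed in at about 20 s.

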